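# Sort the stationery and pull the sprung measuring rod to its mark

### The job

Get the sheet in front of the sprung measuring rod ready: first sort what was left lying there, laying the flat pencil in the long shallow tray and putting both erasers in the square bin. Then take hold of the rod's upright black grip, pull the rod out against its spring until its pointer lines up with the edge of the clip on the ruler, and finish while still holding it there, gripped, so that I can mark the sheet. Leave everything else on the table where it is, the metal sharpener too.

Things in the scene. Friction and masses are not known exactly. Their poses are not given: they have to be found in the camera images.
- pencil_mid (a point): centre (half-way up, 5 mm above its underside) of the loose flat carpenter's pencil of bare wood: 150 mm long along its x axis (the lead is at +x), 14 mm wide along y, 10 mm thick along z; about 20 g. It lies flat on the sheet
- eraser_a_mid (a point): centre (8 mm above its underside) of one of two like loose erasers, white blocks in a cardboard sleeve: 56 mm along x, 26 mm along y, 16 mm along z; about 30 g. It lies flat on the sheet
- eraser_b_mid (a point): centre of the other eraser, the same in every way
- pencil_tray: long shallow wooden tray, open above, fixed to the table: 200 mm along its x, 110 mm along its y, 24 mm high, walls and floor 4 mm thick (floor top 4 to 5 mm up). Origin: centre of its underside
- eraser_bin: square wooden bin, open above, fixed to the table: 120 x 120 mm, 40 mm high, walls and floor 4 mm thick. Origin: centre of its underside. It and the tray may change places
- gauge: the measuring rod's fixed part: a black steel foot with an aluminium sleeve (24 mm wide, top 43 mm up; 48 mm at its black end collars). Origin: on the table under the sleeve's mouth; +x is the way the rod pulls out; +y is towards the ruler. The sleeve runs from x = 0 back to -170 mm, the foot to -200 mm
- pull: the sliding part: a 12 mm steel rod, its axis 30 mm above the table, with an upright black grip at its outer end. Origin: on the table plane below the grip's axis; axes as the gauge's. Pushed home it stands 50 mm from the sleeve's mouth; it slides out along +x by up to 150 mm. The spring draws it home with about 3 N at home, rising by 0.8 N per cm (9 to 13 N at the mark); let go, it returns
- pull_grip (a point): middle of the free height of the upright grip, a round post 20 mm in diameter, its top 87 mm and this point 65 mm above the table, free on all sides above the rod (rod top 36 mm up)
- pointer_tip (a point): tip of the flat steel pointer that sticks out sideways from the foot of the grip, 42 mm from its axis along the pull's +y, 14 mm above the table; it moves with the grip
- mark: the mark: a small dark steel clip, 14 mm along x, 27 mm along y, 18 mm high, fixed upon the ruler that lies beside the rod (ruler 2 mm thick). Its thin pointed edge (3 mm) faces the pointer. Origin: underside, on the plane of that edge: the pointer is at the mark when the pointer tip's x in this frame is 0 (negative: not pulled far enough). Axes as the gauge's. The mark lies 70 to 115 mm of pull from home
- mug_mid (a point): centre of a bystander to be left alone: white mug, 80 mm across, 95 mm tall, beyond the rod
- tape_mid (a point): centre of a bystander to be left alone: roll of paper tape lying flat, 64 mm across, 24 mm high, beyond the rod
- jar_mid (a point): centre of a bystander to be left alone: lidded paint jar, 64 mm across, 75 mm tall, on the robot's left
- glue_mid (a point): centre of a bystander to be left alone: glue stick standing upright, 28 mm across, 90 mm tall, near the robot
- sharpener_mid (a point): centre of a bystander to be left alone: small metal pencil sharpener, 25 x 15 x 12 mm, between the rod and the bins
- tumbler_mid (a point): centre of a bystander to be left alone: clear plastic tumbler, 70 mm across, 100 mm tall, beyond the rod

How it is judged:
On the way:
1. the pencil lies in the long tray and both erasers are in the square bin, the rod still home (x of pencil_mid in the frame of pencil_tray between -0.03 and 0.03 m and y of pencil_mid in the frame of pencil_tray between -0.051 and 0.051 m and z of pencil_mid in the frame of pencil_tray between 0 and 0.016 m and x of eraser_a_mid in the frame of eraser_bin between -0.056 and 0.056 m and y of eraser_a_mid in the frame of eraser_bin between -0.056 and 0.056 m and z of eraser_a_mid in the frame of eraser_bin between 0 and 0.042 m and x of eraser_b_mid in the frame of eraser_bin between -0.056 and 0.056 m and y of eraser_b_mid in the frame of eraser_bin between -0.056 and 0.056 m and z of eraser_b_mid in the frame of eraser_bin between 0 and 0.042 m and x of pointer_tip in the frame of mark below -0.055 m), for 0.2 s.
At the end, for the whole second after the job is handed in: The pencil lies flat in the long tray (centre within 30 mm of the tray's centre lengthwise), both erasers are in the square bin, and the rod stands still with its pointer within 5 mm of the mark's edge along the rod, the fingers on the sliding part with more than 3 N, through the last second (x of pencil_mid in the frame of pencil_tray between -0.03 and 0.03 m and y of pencil_mid in the frame of pencil_tray between -0.051 and 0.051 m and z of pencil_mid in the frame of pencil_tray between 0 and 0.016 m and x of eraser_a_mid in the frame of eraser_bin between -0.056 and 0.056 m and y of eraser_a_mid in the frame of eraser_bin between -0.056 and 0.056 m and z of eraser_a_mid in the frame of eraser_bin between 0 and 0.042 m and x of eraser_b_mid in the frame of eraser_bin between -0.056 and 0.056 m and y of eraser_b_mid in the frame of eraser_bin between -0.056 and 0.056 m and z of eraser_b_mid in the frame of eraser_bin between 0 and 0.042 m and x of pointer_tip in the frame of mark between -0.005 and 0.005 m and linear speed of pull below 0.01 m/s and contact force between the fingers and pull above 3 N); the arm keeps its last pose, push and grip.
It fails at once if a bystander (mug, tape roll, jar, glue stick, sharpener, tumbler) is moved more than 25 mm (distance of any of mug_mid, tape_mid, jar_mid, glue_mid, sharpener_mid, tumbler_mid from where it was at the start of the episode above 0.025 m).
It also fails if it takes over 72 s, if anything falls off the work surface, if the arm or the gripper's body presses on something with over 40 N, if the wrist force passes 120 N, or if a joint passes its speed limit or range.

### The arm

A 6-joint arm with a two-finger parallel gripper is mounted at the origin on the work surface. World frame = base frame: x ahead of the robot, y to its left, z up, the work surface at z = 0. Lengths are in m, angles in rad, forces in N, time in s.
With the tool pointing down it reaches from about 0.3 to 1 m from the base axis. Payload 5.1 kg.
Tool frame: the origin (TCP) lies between the finger pads; the fingertips stand 14 mm ahead of it and the grasp point (between the pads) lies 5 mm behind it (r.tip_extent is the distance from the TCP to the fingertips, in m); z points along the fingers, y is the line along which they close (so a half turn about z gives the same grasp; the last joint's range is limited). The gripper opens to 95 mm and grips with 3 to 60 N. Pads are 20 mm wide; open, the fingers measure 119 mm over their backs; the gripper's body (75 mm by 180 mm) begins 59 mm behind the grasp point.
Start: joints at [1.157, 0.124, 1.65, -0, 1.367, -0.083], TCP at [0.211, 0.615, 0.229] pointing down, gripper open.
Joint ranges: [-2.61, 2.61], [-1.02, 2.33], [0.03, 2.71], [-1.35, 4.49], [0.32, 2.68], [-2.91, 2.91]. Speed limits (rad/s): [2.57, 2.57, 3.14, 3.14, 3.14, 3.14].

### API

Orientations are given as a rotation vector (axis times angle).
In Python, from station import r gives the robot as it stands.
- The arm moves only by the tool move_arm, never from a script. Its argument "series" is a list of rows, each a list of 3 entries, a list of its own where there are three numbers: the turn, a rotation vector about the tool's x, y, z each as a share of pi rad, from -1 to 1, then the shift along the tool's x, y, z each as a share of 50 mm, from -1 to 1, then the closure, from 0 (fully open) to 1 (shut). A call has 1 to 5 rows; each row shifts and turns the commanded pose from where the row before left it, along the tool's axes as they then stand; what a row does not reach is not made up. A row lasts 1/8 s, in which the tool goes at most 62.5 mm and 10.7 degrees, less where a joint would pass 70% of its speed; a pose out of reach is approached as far as the arm can. A call with a number of a shift or a turn outside -1 to 1 is refused whole. A call with a gripper value outside its range is refused whole. The fingers move at their own pace and stop on an object; "force" is the grip in N (left out, the last holds). Time passes only in rows, so rows that do not move let the fingers close. It gives the time, the measured TCP pose, the force, the opening and the grip force at its end, in the units of the state.
- r.read_state(): the state, without advancing time (a new reading comes with each control period).
- r.capture(name): name is "scene" or "side" or "wrist"; returns the picture (420x560x3 uint8, red, green, blue); there is no depth.
- r.camera_info(name): a dict with "camera_matrix" (3x3 intrinsics, pixels), "extrinsics" (4x4, takes a point from camera to world coordinates); the wrist camera has in their place "T_tool_cam" (4x4, takes a point from camera to tool coordinates, whose origin is the TCP and whose axes are the flange's). Camera axes: x right, y down, z forward; pixel columns grow to the right and rows downward; lengths in m; the calibration is good to about 2 mm. A picture is of the moment at which its call begins: read the wrist's pose just before it. camera_info takes no time and is no camera call.
- r.close_job(): hands the job in; it is judged then, once.
The state is a dict: "time_s": time; "joint_pos": joint angles; "joint_velocities": joint speeds; "joint_efforts": joint torques, N m; "tcp_pos": TCP position; "ee_rot": TCP orientation; "force": force on the tool from outside, world axes, zero at the start; "ft_torque": the same for the moment, N m; "opening": finger opening in m; "finger_force": force on a finger pad.
Only numpy, scipy, OpenCV 4.12 (cv2) and the standard library are available. Lean on these libraries where they do the work, as an engineer would, in place of code of your own. Each camera call takes 0.05 s, during which the arm holds its last target. There are 200 camera calls.

## Working session

There is one attempt and no reset: what is moved stays moved. The work goes in short steps, Python scripts to look and compute and a tool call to move; the robot and the scene stay as the last step left them, time stands still between calls to the robot, and variables do not carry over. Pictures are saved under pics/ and viewed, at most 10 in all, crops included, and the job is handed in when it is done.

Besides the shell and the picture viewer there is one more tool, called after "Call:" as name([rows], argument=value, ...), one row to a line, values as JSON. move_arm: Moves the arm, as the interface text tells. Its arguments: {"type":"object","properties":{"series":{"type":"array"},"force":{"type":"number"}},"required":["series"]}

```bash
mkdir -p pics; python3 - <<'E'
from station import r
import cv2,numpy as np
np.set_printoptions(precision=4,suppress=True)
for n in("scene","side"):
    cv2.imwrite(f"pics/{n}0.png",r.capture(n)[:,:,::-1])
for n in("scene","side","wrist"):print(n,r.camera_info(n))
s=r.read_state();print(s,r.tip_extent)
E
```

```text
scene {'camera_matrix': array([[391.1903,   0.    , 283.509 ],
       [  0.    , 391.1903, 209.1375],
       [  0.    ,   0.    ,   1.    ]]), 'extrinsics': array([[-0.8902,  0.3785, -0.2534,  0.8154],
       [ 0.4555,  0.7372, -0.499 ,  0.4271],
       [-0.0021, -0.5597, -0.8287,  0.7734],
       [ 0.    ,  0.    ,  0.    ,  1.    ]])}
side {'camera_matrix': array([[453.0614,   0.    , 279.0075],
       [  0.    , 453.0614, 207.0008],
       [  0.    ,   0.    ,   1.    ]]), 'extrinsics': array([[ 0.9823, -0.1088,  0.1524,  0.4076],
       [-0.186 , -0.4729,  0.8613, -0.9755],
       [-0.0216, -0.8744, -0.4848,  0.6406],
       [ 0.    ,  0.    ,  0.    ,  1.    ]])}
wrist {'camera_matrix': array([[378.6556,   0.    , 277.2965],
       [  0.    , 378.6556, 209.5459],
       [  0.    ,   0.    ,   1.    ]]), 'T_tool_cam': array([[ 0.0007, -0.9553, -0.2958,  0.0825],
       [ 1.    ,  0.0007,  0.0001,  0.0006],
       [ 0.0002, -0.2958,  0.9553, -0.1547],
       [ 0.    ,  0.    ,  0.    ,  1.    ]])}
{'time_s': 0.1, 'joint_pos': array([ 1.1574,  0.1245,  1.6515, -0.    ,  1.3675, -0.0826]), 'joint_velocities': array([ 0.0018, -0.0021, -0.0041, -0.0018, -0.0017, -0.0018]), 'joint_efforts': array([  0.0002, -41.8877, -36.11  ,   0.0778,   0.0461,  -0.0001]), 'tcp_pos': array([0.2109, 0.6143, 0.2275]), 'ee_rot': array([-0.5172, -3.0983,  0.0029]), 'force': array([-0.9355, -0.6119,  0.5259]), 'ft_torque': array([-0.0314,  0.0023,  0.0094]), 'finger_force': 0.0, 'opening': 0.09506466129623091} 0.014
```

View pics/scene0.png

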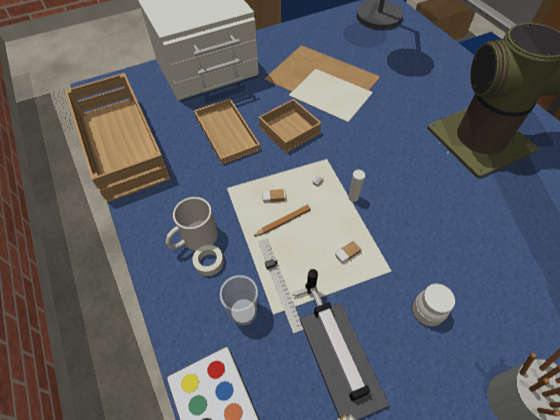

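View pics/side0.png

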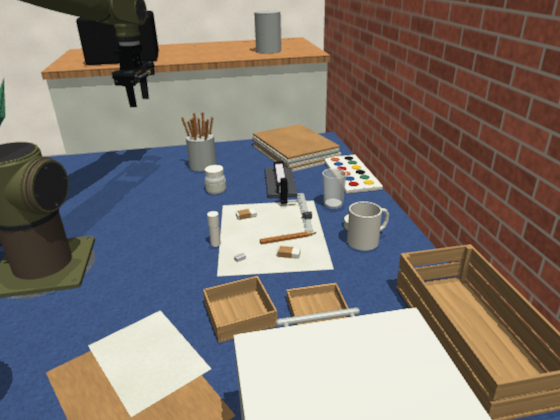

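The scene view shows the tray at about (227,130), the bin at (290,124), the erasers at (274,196) and (349,252), the pencil from (258,233) to (310,207), the grip at (312,280), and the clip at (270,263). Next I turn these into positions.

```bash
cat >h.py <<'E'
from station import r
import numpy as np,cv2
from scipy.spatial.transform import Rotation as R
np.set_printoptions(precision=4,suppress=True)
def cam(n,s=None):
    i=r.camera_info(n);K=i["camera_matrix"]
    if n!="wrist":return K,i["extrinsics"]
    T=np.eye(4);T[:3,:3]=R.from_rotvec(s["ee_rot"]).as_matrix();T[:3,3]=s["tcp_pos"]
    return K,T@i["T_tool_cam"]
def w(K,E,u,v,z):
    d=E[:3,:3]@np.linalg.solve(K,[u,v,1]);return E[:3,3]+d*(z-E[2,3])/d[2]
def px(K,E,p):
    q=K@(E[:3,:3].T@(np.array(p)-E[:3,3]));return q[:2]/q[2]
E
python3 - <<'E'
from h import *
K,E=cam("scene")
for n,u,v,z in [("tray",227,134,.004),("bin",290,127,.004),("er1",274,196,.012),("er2",349,252,.012),("pen lead",258,233,.005),("pen end",310,207,.005),("griptop",313,272,.087),("clip",270,263,.02),("sleeve near",323,309,.043),("sleeve far",357,392,.043),("sharp",318,181,.012),("glue top",358,173,.09),("tumbler top",240,288,.1),("mug top",193,210,.095),("tape",208,261,.024),("jar top",438,293,.075)]:
    print(n,w(K,E,u,v,z))
img=cv2.resize(r.capture("scene")[90:330,180:410,::-1],None,fx=2.5,fy=2.5,interpolation=cv2.INTER_CUBIC)
cv2.imwrite("pics/c1.png",img)
E
```

```text
tray [ 0.6046 -0.327   0.004 ]
bin [ 0.4393 -0.2721  0.004 ]
er1 [ 0.5855 -0.0758  0.012 ]
er2 [0.5067 0.1346 0.012 ]
pen lead [ 0.6619 -0.0039  0.005 ]
pen end [ 0.5216 -0.0124  0.005 ]
griptop [0.6214 0.1684 0.087 ]
clip [0.6735 0.0833 0.02  ]
sleeve near [0.63  0.228 0.043]
sleeve far [0.6522 0.3809 0.043 ]
sharp [ 0.4686 -0.0672  0.012 ]
glue top [0.4128 0.0047 0.09  ]
tumbler top [0.7595 0.1401 0.1   ]
mug top [ 0.7773 -0.066   0.095 ]
tape [0.7893 0.0208 0.024 ]
jar top [0.4301 0.3085 0.075 ]
```

View pics/c1.png

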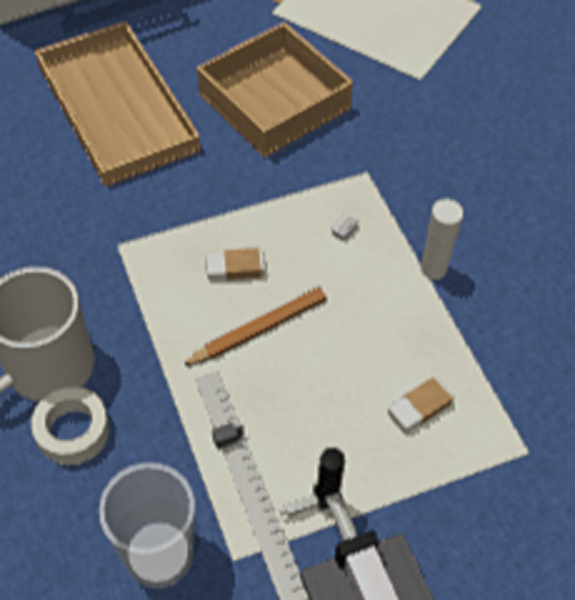

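Call:
move_arm([
  [[0, 0, 0], [-0.8, -0.72, 0], 0],
  [[0, 0, 0], [-0.8, -0.72, 0], 0],
  [[0, 0, 0], [-0.8, -0.72, 0], 0],
  [[0, 0, 0], [-0.8, -0.72, 0], 0],
  [[0, 0, 0], [-0.8, -0.72, 0], 0],
])

```text
time_s: 0.78
tcp_pos: [0.3423, 0.3779, 0.2284]
ee_rot: [0.517, 3.099, -0.0]
force: [0.1, -0.7, -0.5]
opening: 0.0951
finger_force: 0.0
```

Call:
move_arm([
  [[0, 0, 0], [-0.8, -0.72, 0], 0],
  [[0, 0, 0], [-0.8, -0.72, 0], 0],
  [[0, 0, 0], [-0.8, -0.72, 0], 0],
  [[0, 0, 0], [-0.8, -0.72, 0], 0],
  [[0, 0, 0], [-0.8, -0.72, 0], 0],
])

```text
time_s: 1.4
tcp_pos: [0.4729, 0.1427, 0.2285]
ee_rot: [0.517, 3.099, 0.0]
force: [0.3, 0.7, -1.0]
opening: 0.0949
finger_force: 0.0
```

Call:
move_arm([
  [[0, 0, 0], [-0.8, -0.72, 0], 0],
  [[0, 0, 0], [-0.8, -0.72, 0], 0],
  [[0, 0, 0], [-0.8, -0.72, 0], 0],
  [[0, 0, 0], [0, 0, 0], 0],
  [[0, 0, 0], [0, 0, 0], 0],
])

```text
time_s: 2.02
tcp_pos: [0.5505, 0.0035, 0.2282]
ee_rot: [-0.518, -3.097, -0.001]
force: [-0.4, -0.2, -0.9]
opening: 0.095
finger_force: 0.0
```

```bash
python3 - <<'E'
from h import *
s=r.read_state();print(s)
im=r.capture("wrist")[:,:,::-1];cv2.imwrite("pics/w1raw.png",im)
cv2.imwrite("pics/w1.png",cv2.resize(im,(800,600),interpolation=cv2.INTER_CUBIC))
np.savez("w1.npz",ee_rot=s["ee_rot"],tcp_pos=s["tcp_pos"])
E
```

```text
{'time_s': 2.025, 'joint_pos': array([-0.0914, -0.0956,  1.8729,  0.0005,  1.3655, -1.3311]), 'joint_velocities': array([ 0.0247, -0.0124,  0.0066, -0.0016, -0.0018, -0.0019]), 'joint_efforts': array([ -0.8837, -31.1289, -36.2296,  -0.0541,   0.0674,  -0.0019]), 'tcp_pos': array([0.5505, 0.0035, 0.2282]), 'ee_rot': array([-0.5177, -3.0974, -0.0006]), 'force': array([-0.3681, -0.1957, -0.9083]), 'ft_torque': array([ 0.0189,  0.014 , -0.0428]), 'finger_force': 0.0, 'opening': 0.09504034860113117}
```

View pics/w1.png

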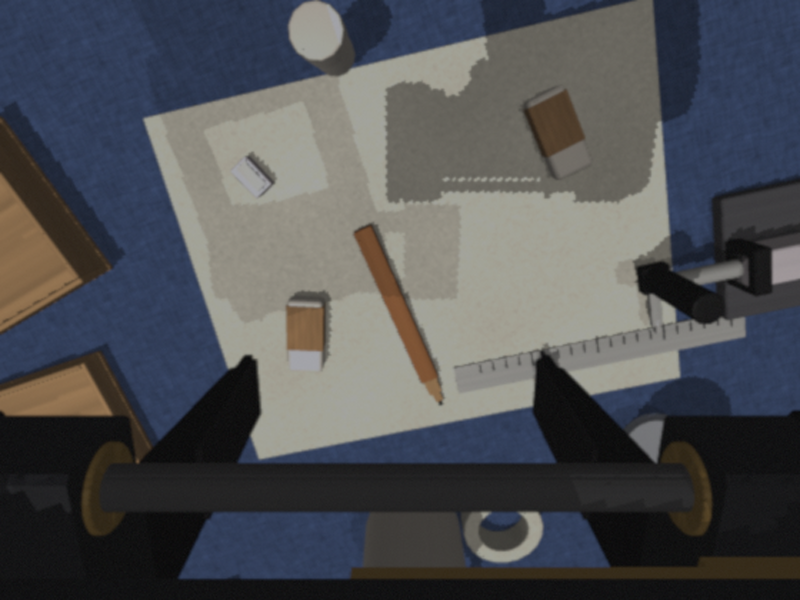

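```bash
python3 - <<'E'
from h import *
s=np.load("w1.npz");K,E=cam("wrist",s)
f=lambda u,v,z:w(K,E,u*.7,v*.7,z)
def d(a,b):q=b-a;return np.linalg.norm(q[:2]),np.degrees(np.arctan2(q[1],q[0]))
a,b=f(365,229,.009),f(441,402,.007);print("pencil",a,b,(a+b)/2,d(a,b))
for n,P in(("A",[(288,302),(325,300),(322,370),(289,364)]),("B",[(527,103),(565,89),(590,162),(556,177)])):
    c=[f(*p,.016) for p in P];print(n,np.mean(c,0),[d(c[i],c[(i+1)%4]) for i in range(4)])
a,b=f(745,318,.002),f(455,369,.002);print("ruler",a,b,d(a,b))
print("griptop",f(708,305,.087),"clip",f(545,355,.02))
print("bin corner",f(108,268,.04),"tray corner",f(100,352,.024),"sharp",f(251,177,.012),"glue",f(316,30,.09))
K,E=cam("scene")
g=lambda u,v,z:w(K,E,180+u/2.5,90+v/2.5,z)
for n,P,z in(("tray",[(37,50),(127,24),(201,148),(107,183)],.024),("bin",[(199,70),(285,27),(353,85),(266,133)],.04)):
    c=[g(*p,z) for p in P];print(n,np.mean(c,0),*c,[d(c[i],c[(i+1)%4]) for i in range(4)])
print("er",g(235,262,.016),g(421,404,.016),"pen",g(323,292,.009),g(187,363,.007))
E
```

```text
pencil [ 0.5264 -0.0105  0.009 ] [ 0.6722 -0.001   0.007 ] [ 0.5993 -0.0057  0.008 ] (np.float64(0.14609459659180635), np.float64(3.7351111782653708))
A [ 0.5839 -0.0764  0.016 ] [(np.float64(0.026406358296415532), np.float64(74.29357094046271)), (np.float64(0.054375484291791336), np.float64(-23.49384095710802)), (np.float64(0.02460587489725319), np.float64(-120.23928114305883)), (np.float64(0.047938440545534394), np.float64(158.57104329727343))]
B [0.5078 0.131  0.016 ] [(np.float64(0.024934403558002263), np.float64(90.63311353167019)), (np.float64(0.04940499520830318), np.float64(5.691703237531422)), (np.float64(0.023610811803593642), np.float64(-84.78555496078904)), (np.float64(0.05142154982451526), np.float64(-172.94067230865204))]
ruler [0.682  0.2338 0.002 ] [0.6515 0.0173 0.002 ] (np.float64(0.21865386040730345), np.float64(-98.02415930662573))
griptop [0.6205 0.1695 0.087 ] clip [0.6536 0.0829 0.02  ]
bin corner [ 0.4917 -0.1742  0.04  ] tray corner [ 0.546  -0.2184  0.024 ] sharp [ 0.4682 -0.0705  0.012 ] glue [0.4145 0.0092 0.09  ]
tray [ 0.6038 -0.3246  0.024 ] [ 0.6544 -0
[... 172 characters left out ...]
(0.21108523603695267), np.float64(88.36141138908654)), (np.float64(0.10418756094827691), np.float64(-0.18285202229061492)), (np.float64(0.21676061930197954), np.float64(-91.07481180207945))]
bin [ 0.4458 -0.2589  0.04  ] [ 0.5137 -0.3069  0.04  ] [ 0.3994 -0.3252  0.04  ] [ 0.3781 -0.2115  0.04  ] [ 0.492  -0.1921  0.04  ] [(np.float64(0.11573114877237278), np.float64(-170.9054898932726)), (np.float64(0.11564806179219421), np.float64(100.61926798262915)), (np.float64(0.11553688158903577), np.float64(9.664231061097821)), (np.float64(0.11680192178880243), np.float64(-79.29766469300618))]
er [ 0.5852 -0.0764  0.016 ] [0.5089 0.1347 0.016 ] pen [ 0.5245 -0.0115  0.009 ] [ 0.6712 -0.0008  0.007 ]
```

The wrist view agrees with the scene view to about 3 mm. Eraser A is at (305,334), B at (559,133), and the pencil runs from (365,229) to (441,402). I'll take eraser A first, with the fingers half open.

```bash
cat >>h.py <<'E'
def phi():
    y=R.from_rotvec(r.read_state()["ee_rot"]).as_matrix()[:,1];return np.degrees(np.arctan2(y[1],y[0]))
def plan(*goals):
    """goals (x,y,z,phi deg of tool y): turn first, then shift; totals in share units"""
    s=r.read_state();p=s["tcp_pos"].copy();f=phi()
    for x,y,z,g in goals:
        t=-(g-f)/180;a=np.radians(g);Y=np.array([np.cos(a),np.sin(a),0]);X=np.array([-Y[1],Y[0],0])
        d=np.array([x,y,z])-p;print("turn z %.3f"%t,"shift",np.round([d@X/.05,d@Y/.05,-d[2]/.05],2));p=np.array([x,y,z]);f=g
    print(s["time_s"])
E
python3 - <<'E'
from h import *
print(phi())
plan((.584,-.0764,.06,68),(.584,-.0764,.018,68),(.584,-.0764,.11,68),(.460,-.237,.11,100),(.460,-.237,.065,100),(.460,-.237,.12,100),(.508,.132,.12,96),(.508,.132,.018,96))
E
```

```text
71.09193152215578
turn z 0.017 shift [-1.23 -1.24  3.37]
turn z 0.000 shift [0.   0.   0.84]
turn z 0.000 shift [ 0.    0.   -1.84]
turn z -0.178 shift [ 3.   -2.73 -0.  ]
turn z 0.000 shift [0.  0.  0.9]
turn z 0.000 shift [ 0.   0.  -1.1]
turn z 0.022 shift [-1.73  7.24 -0.  ]
turn z 0.000 shift [0.   0.   2.04]
2.075
```

Call:
move_arm([
  [[0, 0, 0.017], [0, 0, 0], 0.37],
  [[0, 0, 0], [-0.41, -0.41, 0.9], 0.37],
  [[0, 0, 0], [-0.41, -0.41, 0.9], 0.37],
  [[0, 0, 0], [-0.41, -0.42, 0.9], 0.37],
  [[0, 0, 0], [0, 0, 0.67], 0.37],
], force=20)

```text
time_s: 2.7
tcp_pos: [0.5842, -0.077, 0.0583]
ee_rot: [-0.599, -3.083, 0.0]
force: [0.2, 0.8, 0.0]
opening: 0.0602
finger_force: 0.0
```

Call:
move_arm([
  [[0, 0, 0], [0, 0, 0.42], 0.37],
  [[0, 0, 0], [0, 0, 0.42], 0.37],
  [[0, 0, 0], [0, 0, 0], 0.37],
])

```text
time_s: 3.08
tcp_pos: [0.5837, -0.0764, 0.0168]
ee_rot: [-0.598, -3.082, -0.0]
force: [-0.7, 0.2, -0.4]
opening: 0.0601
finger_force: 0.0
```

Call:
move_arm([
  [[0, 0, 0], [0, 0, 0], 1],
  [[0, 0, 0], [0, 0, 0], 1],
  [[0, 0, 0], [0, 0, 0], 1],
  [[0, 0, 0], [0, 0, 0], 1],
  [[0, 0, 0], [0, 0, 0], 1],
])

```text
time_s: 3.7
tcp_pos: [0.5851, -0.0775, 0.0187]
ee_rot: [0.6, 3.083, -0.0]
force: [-0.9, 1.2, 3.3]
opening: 0.026
finger_force: 20.0
```

Call:
move_arm([
  [[0, 0, 0], [0, 0, -0.5], 1],
  [[0, 0, 0], [0, 0, -0.7], 1],
  [[0, 0, 0], [0, 0, -0.7], 1],
  [[0, 0, 0], [0, 0, 0], 1],
])

```text
time_s: 4.2
tcp_pos: [0.5871, -0.0778, 0.1167]
ee_rot: [0.599, 3.077, -0.0]
force: [-0.2, -0.1, 0.9]
opening: 0.0257
finger_force: 20.0
```

```bash
python3 - <<'E'
from h import *
print(phi())
plan((.441,-.247,.115,100),(.441,-.247,.052,100),(.441,-.247,.12,100),(.508,.132,.12,96),(.508,.132,.018,96))
E
```

```text
67.98550121750279
turn z -0.178 shift [ 3.46 -2.82  0.03]
turn z 0.000 shift [0.   0.   1.26]
turn z 0.000 shift [ 0.    0.   -1.36]
turn z 0.022 shift [-2.12  7.4  -0.  ]
turn z 0.000 shift [0.   0.   2.04]
4.2
```

Eraser A is held at an opening of 25.7 mm. Next I carry it to the bin.

Call:
move_arm([
  [[0, 0, -0.059], [0, 0, 0], 1],
  [[0, 0, -0.059], [0, 0, 0], 1],
  [[0, 0, -0.059], [0, 0, 0], 1],
  [[0, 0, 0], [0.7, -0.56, 0], 1],
  [[0, 0, 0], [0.7, -0.56, 0], 1],
])

```text
time_s: 4.82
tcp_pos: [0.5237, -0.1445, 0.1111]
ee_rot: [0.272, -3.127, -0.002]
force: [-0.1, -0.6, -0.0]
opening: 0.0261
finger_force: 20.0
```

Call:
move_arm([
  [[0, 0, 0], [0.7, -0.56, 0], 1],
  [[0, 0, 0], [0.7, -0.57, 0], 1],
  [[0, 0, 0], [0.66, -0.57, 0], 1],
  [[0, 0, 0], [0, 0, 0.63], 1],
  [[0, 0, 0], [0, 0, 0.63], 1],
])

```text
time_s: 5.45
tcp_pos: [0.4373, -0.246, 0.0482]
ee_rot: [0.267, -3.13, -0.001]
force: [-0.1, 0.1, 0.0]
opening: 0.0262
finger_force: 20.0
```

Call:
move_arm([
  [[0, 0, 0], [0, 0, 0], 1],
  [[0, 0, 0], [0, 0, 0], 0.58],
  [[0, 0, 0], [0, 0, 0], 0.58],
  [[0, 0, 0], [0, 0, -0.7], 0.58],
  [[0, 0, 0], [0, 0, -0.7], 0.58],
])

```text
time_s: 6.08
tcp_pos: [0.4387, -0.2459, 0.122]
ee_rot: [-0.27, 3.129, -0.001]
force: [-0.7, -0.4, 0.3]
opening: 0.0399
finger_force: 0.0
```

```bash
python3 - <<'E'
from h import *
print(phi(),r.read_state()["tcp_pos"])
s=r.read_state()
cv2.imwrite("pics/s2.png",cv2.resize(r.capture("scene")[60:260,160:400,::-1],None,fx=2.5,fy=2.5))
plan((.508,.132,.12,96),(.508,.132,.018,96))
E
```

```text
99.86520483883088 [ 0.4387 -0.2459  0.122 ]
turn z 0.022 shift [-2.11  7.42  0.16]
turn z 0.000 shift [0.   0.   2.04]
6.125
```

View pics/s2.png

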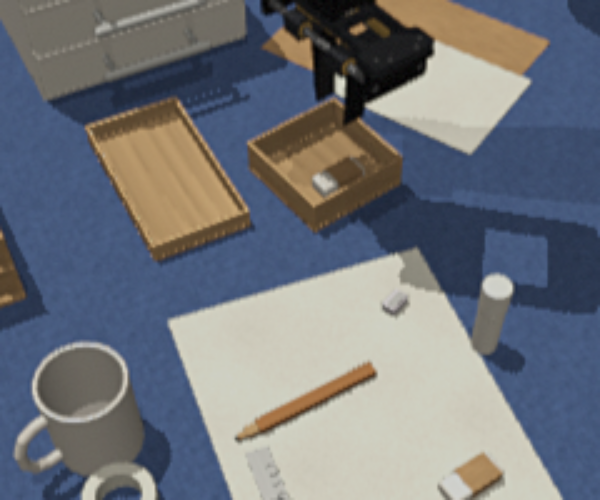

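Eraser A lies in the bin, at about (340,175) in the crop. Next is eraser B.

Call:
move_arm([
  [[0, 0, 0.022], [0, 0, 0], 0.37],
  [[0, 0, 0], [-0.26, 0.93, 0.02], 0.37],
  [[0, 0, 0], [-0.26, 0.93, 0.02], 0.37],
  [[0, 0, 0], [-0.26, 0.93, 0.02], 0.37],
  [[0, 0, 0], [-0.26, 0.93, 0.02], 0.37],
])

```text
time_s: 6.75
tcp_pos: [0.472, -0.0541, 0.1176]
ee_rot: [-0.161, 3.134, -0.001]
force: [1.5, -0.4, -0.5]
opening: 0.0597
finger_force: 0.0
```

Call:
move_arm([
  [[0, 0, 0], [-0.26, 0.93, 0.02], 0.37],
  [[0, 0, 0], [-0.27, 0.93, 0.02], 0.37],
  [[0, 0, 0], [-0.27, 0.93, 0.02], 0.37],
  [[0, 0, 0], [-0.27, 0.91, 0.02], 0.37],
  [[0, 0, 0], [0, 0, 0.6], 0.37],
])

```text
time_s: 7.38
tcp_pos: [0.5088, 0.1375, 0.086]
ee_rot: [-0.168, 3.128, 0.002]
force: [-0.2, 0.2, -0.6]
opening: 0.0599
finger_force: 0.0
```

Call:
move_arm([
  [[0, 0, 0], [0, 0, 0.6], 0.37],
  [[0, 0, 0], [0, 0, 0.5], 0.37],
  [[0, 0, 0], [0, 0, 0.34], 0.37],
  [[0, 0, 0], [0, 0, 0], 0.37],
])

```text
time_s: 7.88
tcp_pos: [0.5069, 0.1344, 0.0142]
ee_rot: [-0.163, 3.137, -0.001]
force: [-9.1, -1.8, 20.0]
opening: 0.0599
finger_force: 10.1
```

Call:
move_arm([
  [[0, 0, 0], [0, 0, 0], 1],
  [[0, 0, 0], [0, 0, 0], 1],
  [[0, 0, 0], [0, 0, 0], 1],
  [[0, 0, 0], [0, 0, 0], 1],
])

```text
time_s: 8.38
tcp_pos: [0.5093, 0.1346, 0.0143]
ee_rot: [-0.161, 3.129, 0.001]
force: [-0.0, -0.2, 10.5]
opening: 0.0259
finger_force: 25.3
```

Call:
move_arm([
  [[0, 0, 0], [0, 0, -0.6], 1],
  [[0, 0, 0], [0, 0, -0.9], 1],
  [[0, 0, 0], [0, 0, -0.6], 1],
  [[0, 0, 0], [0, 0, 0], 1],
])

```text
time_s: 8.88
tcp_pos: [0.5081, 0.1345, 0.1192]
ee_rot: [-0.161, 3.129, 0.001]
force: [-0.6, -0.2, -0.4]
opening: 0.026
finger_force: 20.0
```

```bash
python3 - <<'E'
from h import *
plan((.447,-.279,.12,100),(.447,-.279,.055,100),(.447,-.279,.12,100),(.5975,-.0057,.12,93.7),(.5975,-.0057,.018,93.7))
E
```

```text
turn z -0.023 shift [ 2.64 -7.93 -0.02]
turn z 0.000 shift [0.  0.  1.3]
turn z 0.000 shift [ 0.   0.  -1.3]
turn z 0.035 shift [-3.36  5.26 -0.  ]
turn z -0.000 shift [0.   0.   2.04]
8.875
```

Call:
move_arm([
  [[0, 0, -0.023], [0, 0, 0], 1],
  [[0, 0, 0], [0.29, -0.88, 0], 1],
  [[0, 0, 0], [0.29, -0.88, 0], 1],
  [[0, 0, 0], [0.29, -0.88, 0], 1],
  [[0, 0, 0], [0.29, -0.88, 0], 1],
])

```text
time_s: 9.5
tcp_pos: [0.4778, -0.0505, 0.1138]
ee_rot: [0.275, -3.128, -0.001]
force: [0.7, -0.6, -0.2]
opening: 0.0258
finger_force: 20.0
```

Call:
move_arm([
  [[0, 0, 0], [0.29, -0.88, 0], 1],
  [[0, 0, 0], [0.29, -0.88, 0], 1],
  [[0, 0, 0], [0.3, -0.88, 0], 1],
  [[0, 0, 0], [0.3, -0.88, 0], 1],
  [[0, 0, 0], [0.3, -0.88, 0], 1],
])

```text
time_s: 10.12
tcp_pos: [0.4432, -0.2799, 0.1137]
ee_rot: [0.274, -3.128, -0.002]
force: [0.6, -0.3, -0.4]
opening: 0.026
finger_force: 20.0
```

Call:
move_arm([
  [[0, 0, 0], [0, 0, 0.65], 1],
  [[0, 0, 0], [0, 0, 0.65], 1],
  [[0, 0, 0], [0, 0, 0], 1],
  [[0, 0, 0], [0, 0, 0], 0.58],
  [[0, 0, 0], [0, 0, 0], 0.58],
])

```text
time_s: 10.75
tcp_pos: [0.4454, -0.2795, 0.0519]
ee_rot: [-0.275, 3.127, -0.003]
force: [0.7, -0.0, 0.4]
opening: 0.038
finger_force: 0.0
```

Call:
move_arm([
  [[0, 0, 0], [0, 0, -0.65], 0.58],
  [[0, 0, 0], [0, 0, -0.65], 0.58],
  [[0, 0, 0.035], [0, 0, 0], 0.58],
])

```text
time_s: 11.12
tcp_pos: [0.4469, -0.2807, 0.1205]
ee_rot: [-0.098, 3.133, -0.01]
force: [-0.3, 0.2, 0.5]
opening: 0.0401
finger_force: 0.0
```

```bash
python3 - <<'E'
from h import *
plan((.5975,-.0057,.12,93.7),(.5975,-.0057,.018,93.7))
E
```

```text
turn z -0.001 shift [-3.36  5.29  0.01]
turn z -0.000 shift [0.   0.   2.04]
11.125
```

Call:
move_arm([
  [[0, 0, 0], [-0.48, 0.75, 0], 0.55],
  [[0, 0, 0], [-0.48, 0.75, 0], 0.55],
  [[0, 0, 0], [-0.48, 0.75, 0], 0.55],
  [[0, 0, 0], [-0.48, 0.76, 0], 0.55],
  [[0, 0, 0], [-0.48, 0.76, 0], 0.55],
])

```text
time_s: 11.75
tcp_pos: [0.5532, -0.0817, 0.117]
ee_rot: [-0.103, 3.137, -0.002]
force: [0.5, -0.4, 0.1]
opening: 0.043
finger_force: 0.0
```

Call:
move_arm([
  [[0, 0, 0], [-0.48, 0.76, 0], 0.55],
  [[0, 0, 0], [-0.48, 0.76, 0], 0.55],
  [[0, 0, 0], [0, 0, 0.9], 0.55],
  [[0, 0, 0], [0, 0, 0.3], 0.55],
  [[0, 0, 0], [0, 0, 0], 0.55],
])

```text
time_s: 12.38
tcp_pos: [0.5938, -0.0042, 0.0545]
ee_rot: [0.102, -3.138, -0.0]
force: [0.3, 0.4, 0.3]
opening: 0.0429
finger_force: 0.0
```

```bash
python3 - <<'E'
from h import *
plan((.5975,-.0057,.018,93.7))
cv2.imwrite("pics/w3.png",cv2.resize(r.capture("wrist")[:,:,::-1],(640,480)))
cv2.imwrite("pics/s3.png",cv2.resize(r.capture("scene")[90:240,210:360,::-1],None,fx=3.8,fy=3.8))
E
python3 -c "
import cv2,numpy as np
a=cv2.imread('pics/w3.png');b=cv2.imread('pics/s3.png')
a=cv2.resize(a,(400,300));b=cv2.resize(b,(400,400));c=np.zeros((400,800,3),'u1');c[:300,:400]=a;c[:,400:]=b
cv2.imwrite('pics/m3.png',c)"
```

```text
turn z 0.000 shift [-0.07 -0.03  0.73]
12.375
```

View pics/m3.png

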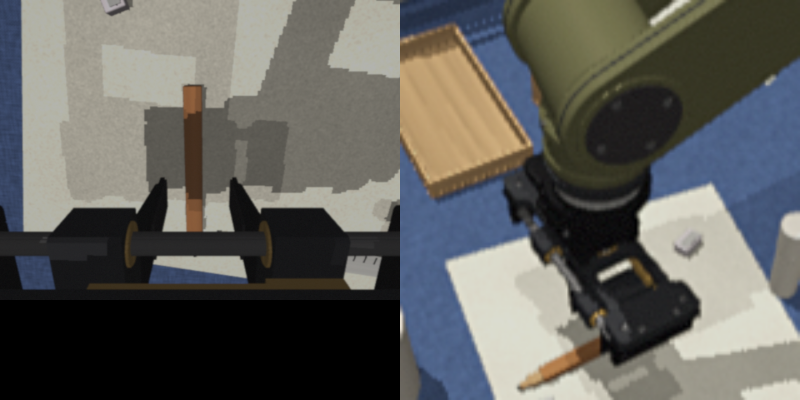

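The pencil lies straight between the fingers, in column 193 of the left half. Now I lower and grip it.

Call:
move_arm([
  [[0, 0, 0], [-0.07, -0.03, 0.4], 0.55],
  [[0, 0, 0], [0, 0, 0.31], 0.55],
  [[0, 0, 0], [0, 0, 0], 1],
  [[0, 0, 0], [0, 0, 0], 1],
  [[0, 0, 0], [0, 0, 0], 1],
], force=25)

```text
time_s: 13.1
tcp_pos: [0.5988, -0.0053, 0.0202]
ee_rot: [-0.102, 3.139, -0.0]
force: [-0.5, 0.2, -0.9]
opening: 0.0181
finger_force: 0.0
```

Call:
move_arm([
  [[0, 0, 0], [0, 0, 0], 1],
  [[0, 0, 0], [0, 0, -0.5], 1],
  [[0, 0, 0], [0, 0, -0.8], 1],
  [[0, 0, 0], [0, 0, -0.8], 1],
  [[0, 0, 0.055], [0, 0, 0], 1],
])

```text
time_s: 13.72
tcp_pos: [0.6013, -0.0055, 0.13]
ee_rot: [0.176, 3.128, -0.001]
force: [-1.1, 0.3, -0.9]
opening: 0.0135
finger_force: 25.0
```

Call:
move_arm([
  [[0, 0, 0.055], [0, 0, 0], 1],
  [[0, 0, 0.055], [0, 0, 0], 1],
  [[0, 0, 0.055], [0, 0, 0], 1],
  [[0, 0, 0.055], [0, 0, 0], 1],
  [[0, 0, 0.055], [0, 0, 0], 1],
])

```text
time_s: 14.35
tcp_pos: [0.5983, -0.0053, 0.1249]
ee_rot: [1.475, 2.774, 0.0]
force: [-0.2, 0.4, -0.9]
opening: 0.0136
finger_force: 25.0
```

Call:
move_arm([
  [[0, 0, 0.055], [0, 0, 0], 1],
  [[0, 0, 0.055], [0, 0, 0], 1],
  [[0, 0, 0.055], [0, 0, 0], 1],
  [[0, 0, 0.033], [0, 0, 0], 1],
  [[0, 0, 0], [0, 0, 0], 1],
])

```text
time_s: 14.98
tcp_pos: [0.5983, -0.0053, 0.1249]
ee_rot: [2.245, 2.197, 0.0]
force: [1.0, -0.2, 0.2]
opening: 0.0132
finger_force: 25.0
```

```bash
python3 - <<'E'
from h import *
print(phi())
plan((.604,-.325,.1,-1),(.604,-.325,.026,-1),(.604,-.325,.12,-1),(.6208,.17,.15,80),(.6208,.17,.06,80))
E
```

```text
-1.2378329712949174
turn z -0.001 shift [-6.39  0.23  0.5 ]
turn z 0.000 shift [0.   0.   1.48]
turn z 0.000 shift [ 0.    0.   -1.88]
turn z -0.450 shift [ 1.39  9.81 -0.6 ]
turn z 0.000 shift [0.  0.  1.8]
14.975
```

Call:
move_arm([
  [[0, 0, 0], [-0.8, 0.03, 0], 1],
  [[0, 0, 0], [-0.8, 0.03, 0], 1],
  [[0, 0, 0], [-0.8, 0.03, 0], 1],
  [[0, 0, 0], [-0.8, 0.03, 0], 1],
  [[0, 0, 0], [-0.8, 0.03, 0], 1],
])

```text
time_s: 15.6
tcp_pos: [0.6012, -0.2067, 0.1249]
ee_rot: [2.244, 2.198, 0.0]
force: [-0.3, 0.6, 0.0]
opening: 0.0131
finger_force: 25.0
```

Call:
move_arm([
  [[0, 0, 0], [-0.8, 0.03, 0], 1],
  [[0, 0, 0], [-0.8, 0.03, 0], 1],
  [[0, 0, 0], [-0.79, 0.03, 0], 1],
  [[0, 0, 0], [0, 0, 0.7], 1],
  [[0, 0, 0], [0, 0, 0], 1],
])

```text
time_s: 16.23
tcp_pos: [0.6007, -0.324, 0.0861]
ee_rot: [-2.241, -2.192, 0.002]
force: [0.1, 0.5, -1.3]
opening: 0.0137
finger_force: 25.0
```

```bash
python3 - <<'E'
from h import *
plan((.604,-.325,.026,-1))
a=cv2.resize(r.capture("wrist")[:,:,::-1],(400,300));b=cv2.resize(r.capture("scene")[80:230,170:370,::-1],(400,300))
cv2.imwrite("pics/m4.png",np.hstack([a,b]))
E
```

```text
turn z -0.002 shift [-0.02  0.07  1.2 ]
16.225
```

View pics/m4.png

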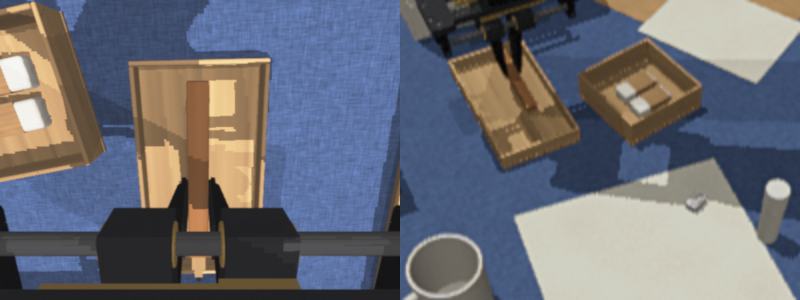

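Both erasers are in the bin and the pencil hangs over the middle of the tray, aligned with it. Now I lower and release it.

Call:
move_arm([
  [[0, 0, 0], [-0.02, 0.05, 0.6], 1],
  [[0, 0, 0], [0, 0, 0.58], 1],
  [[0, 0, 0], [0, 0, 0], 1],
  [[0, 0, 0], [0, 0, 0], 0.68],
  [[0, 0, 0], [0, 0, 0], 0.68],
])

```text
time_s: 16.95
tcp_pos: [0.6068, -0.3267, 0.0333]
ee_rot: [2.244, 2.194, 0.001]
force: [0.5, 0.0, -0.4]
opening: 0.0271
finger_force: 0.0
```

Call:
move_arm([
  [[0, 0, 0], [0, 0, -0.5], 0.68],
  [[0, 0, 0], [0, 0, -0.9], 0.68],
  [[0, 0, 0], [0, 0, -0.9], 0.5],
  [[0, 0, -0.055], [0, 0, -0.9], 0.4],
  [[0, 0, -0.055], [0, 0, 0], 0.4],
])

```text
time_s: 17.58
tcp_pos: [0.6083, -0.3278, 0.1991]
ee_rot: [1.821, 2.544, 0.001]
force: [0.4, 0.1, 0.1]
opening: 0.0542
finger_force: 0.0
```

Call:
move_arm([
  [[0, 0, -0.055], [0, 0, 0], 0.4],
  [[0, 0, -0.055], [0, 0, 0], 0.4],
  [[0, 0, -0.055], [0, 0, 0], 0.4],
  [[0, 0, -0.055], [0, 0, 0], 0.4],
  [[0, 0, -0.055], [0, 0, 0], 0.4],
])

```text
time_s: 18.2
tcp_pos: [0.6058, -0.3263, 0.1925]
ee_rot: [0.59, 3.083, -0.001]
force: [0.2, -0.0, -0.6]
opening: 0.0573
finger_force: 0.0
```

Call:
move_arm([
  [[0, 0, -0.055], [0, 0, 0], 0.4],
  [[0, 0, -0.01], [0, 0, 0], 0.4],
  [[0, 0, 0], [0, 0, 0], 0.4],
])

```text
time_s: 18.58
tcp_pos: [0.6057, -0.3262, 0.1916]
ee_rot: [0.285, 3.127, -0.001]
force: [-0.1, -0.1, 0.9]
opening: 0.0574
finger_force: 0.0
```

```bash
python3 - <<'E'
from h import *
print(phi())
plan((.57,.12,.2,80))
E
```

```text
79.57322132504879
turn z -0.002 shift [ 2.25  8.66 -0.17]
18.575
```

Call:
move_arm([
  [[0, 0, 0], [0.22, 0.86, 0], 0.4],
  [[0, 0, 0], [0.22, 0.86, 0], 0.4],
  [[0, 0, 0], [0.22, 0.86, 0], 0.4],
  [[0, 0, 0], [0.22, 0.86, 0], 0.4],
  [[0, 0, 0], [0.22, 0.86, 0], 0.4],
])

```text
time_s: 19.2
tcp_pos: [0.5897, -0.1033, 0.1911]
ee_rot: [0.286, 3.128, -0.0]
force: [-0.3, -0.3, 0.2]
opening: 0.0575
finger_force: 0.0
```

Call:
move_arm([
  [[0, 0, 0], [0.22, 0.86, -0.03], 0.4],
  [[0, 0, 0], [0.22, 0.86, -0.03], 0.4],
  [[0, 0, 0], [0.22, 0.86, -0.03], 0.4],
  [[0, 0, 0], [0.22, 0.86, -0.03], 0.4],
  [[0, 0, 0], [0.22, 0.86, -0.03], 0.4],
])

```text
time_s: 19.82
tcp_pos: [0.5741, 0.1181, 0.1988]
ee_rot: [0.285, 3.128, 0.0]
force: [0.2, 0.0, -0.3]
opening: 0.0572
finger_force: 0.0
```

Call:
move_arm([
  [[0, 0, 0], [0, 0, 0], 0.4],
  [[0, 0, 0], [0, 0, 0], 0.4],
])

```text
time_s: 20.08
tcp_pos: [0.5742, 0.1164, 0.1983]
ee_rot: [0.283, 3.129, -0.001]
force: [-0.4, -0.2, -0.2]
opening: 0.0571
finger_force: 0.0
```

```bash
python3 - <<'E'
from h import *
s=r.read_state();im=r.capture("wrist")[:,:,::-1]
np.savez("w5.npz",ee_rot=s["ee_rot"],tcp_pos=s["tcp_pos"]);print(s["tcp_pos"],s["time_s"])
K,E=cam("wrist",s)
print(px(K,E,(.662,.164,.014)),px(K,E,(.66,.083,.01)),px(K,E,(.6208,.169,.087)))
cv2.imwrite("pics/w5.png",cv2.resize(im[100:310,180:460],(800,600),interpolation=cv2.INTER_CUBIC))
cv2.imwrite("pics/w5raw.png",im)
t=cv2.resize(r.capture("scene")[80:230,170:370,::-1],(800,600));cv2.imwrite("pics/s5.png",t)
E
```

```text
[0.5742 0.1164 0.1983] 20.075
[340.8133 263.3815] [259.5242 273.0625] [355.5465 255.131 ]
```

View pics/w5.png

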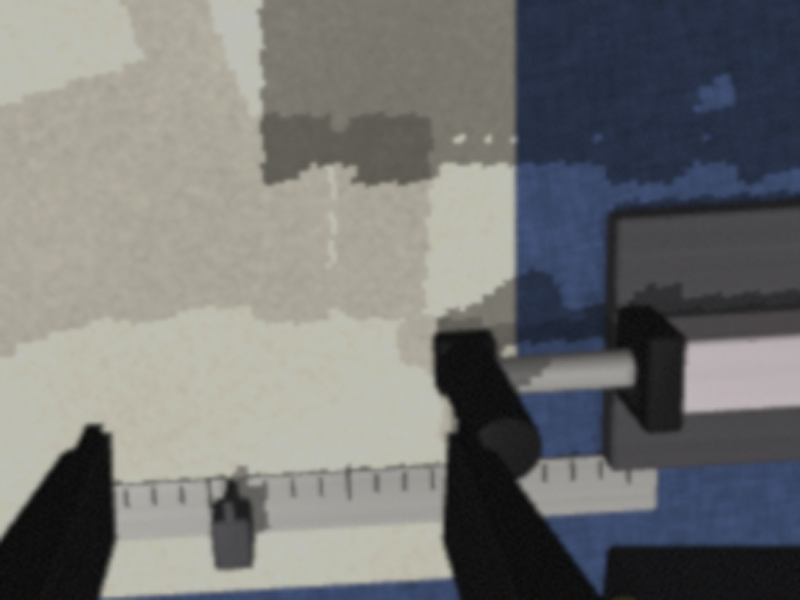

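The grip's top is at (512,445) in the crop and the clip's nib at (232,485). The ruler's upper edge runs from (113,483) to (650,458). The right finger hides the pointer.

```bash
python3 - <<'E'
from h import *
s=np.load("w5.npz");K,E=cam("wrist",s)
f=lambda u,v,z:w(K,E,180+.35*u,100+.35*v,z)
d=lambda a,b:np.degrees(np.arctan2(*(b-a)[1::-1]))
a,b=f(650,456,.002),f(113,483,.002);print("ruler",a,b,d(a,b))
a,b=f(1e3*.637,362-14,.03),f(520,372-14,.03);print("rod upper edge",d(a,b))
a,b=f(1e3*.637,386,.03),f(520,391,.03);print("rod lower edge",d(a,b))
a,b=f(610,212,.01),f(800,204,.01);print("foot",d(b,a))
g=f(512,445,.087);n=f(232,487,.02);n2=f(232,478,.01);print("grip",g,"nib",n,n2)
print("grip foot",f(466,333,.036))
for th in(-98,-97,-96.5,-99):
    X=np.array([np.cos(np.radians(th)),np.sin(np.radians(th)),0]);print(th,"pull",(n-g)@X,(n2-g)@X,"y",(n-g)@np.array([-X[1],X[0],0]))
E
```

```text
ruler [0.6759 0.2321 0.002 ] [0.6522 0.0426 0.002 ] -97.12854558848208
rod upper edge -95.08101109490221
rod lower edge -97.66269395185594
foot -97.83488306695423
grip [0.6218 0.1717 0.087 ] nib [0.6527 0.0866 0.02  ] [0.6541 0.0859 0.01  ]
grip foot [0.6065 0.1698 0.036 ]
-98 pull 0.08000634520864368 0.08049791672419243 y 0.04241927123104762
-97 pull 0.08073447821704657 0.08125183542012743 y 0.041016507316433914
-96.5 pull 0.0810893361026165 0.08161952754152091 y 0.04031041324341317
-99 pull 0.07925384149245135 0.07971947758302242 y 0.043809113824719643
```

View pics/s5.png

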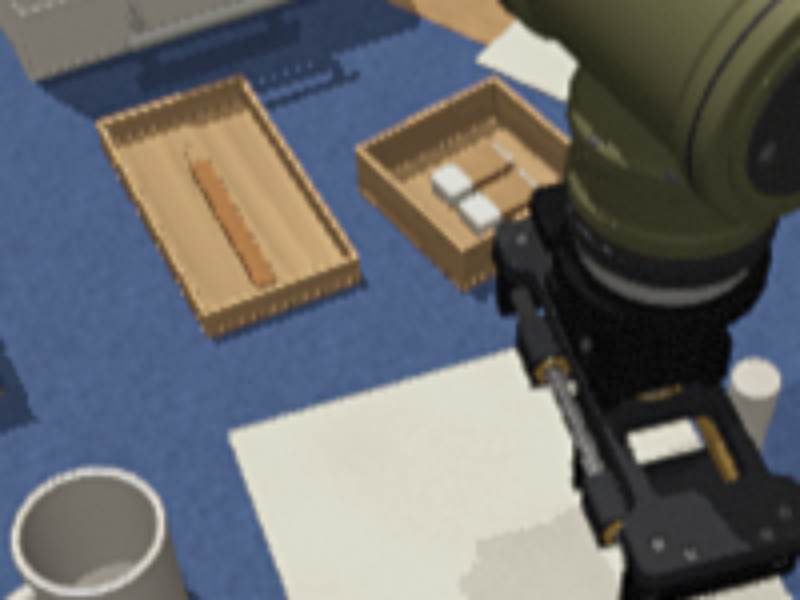

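The pencil lies in the tray, from (205,160) to (265,280), and both white erasers lie in the bin. Now the grip.

```bash
python3 - <<'E'
from h import *
plan((.6215,.1705,.14,82.5),(.6215,.1705,.06,82.5))
E
```

```text
turn z -0.016 shift [-0.79  1.21  1.16]
turn z -0.000 shift [0.  0.  1.6]
20.175
```

Call:
move_arm([
  [[0, 0, -0.016], [0, 0, 0], 0.42],
  [[0, 0, 0], [-0.4, 0.6, 0.5], 0.42],
  [[0, 0, 0], [-0.39, 0.61, 0.5], 0.42],
  [[0, 0, 0], [0, 0, 0.16], 0.42],
  [[0, 0, 0], [0, 0, 0], 0.42],
], force=45)

```text
time_s: 20.8
tcp_pos: [0.6206, 0.1703, 0.1392]
ee_rot: [-0.206, -3.133, 0.001]
force: [-0.7, -0.1, 1.2]
opening: 0.055
finger_force: 0.0
```

```bash
python3 - <<'E'
from h import *
print(phi());plan((.6215,.1705,.06,82.5))
E
```

```text
82.49212301318248
turn z -0.000 shift [-0.02  0.01  1.58]
20.8
```

Call:
move_arm([
  [[0, 0, 0], [0, 0, 0.5], 0.42],
  [[0, 0, 0], [0, 0, 0.5], 0.42],
  [[0, 0, 0], [0, 0, 0.4], 0.42],
  [[0, 0, 0], [0, 0, 0.2], 0.42],
  [[0, 0, 0], [0, 0, 0], 0.42],
])

```text
time_s: 21.42
tcp_pos: [0.6209, 0.1712, 0.0598]
ee_rot: [-0.204, -3.134, 0.0]
force: [-0.2, -1.3, -0.0]
opening: 0.0553
finger_force: 0.0
```

Call:
move_arm([
  [[0, 0, 0], [0, 0, 0], 1],
  [[0, 0, 0], [0, 0, 0], 1],
  [[0, 0, 0], [0, 0, 0], 1],
  [[0, 0, 0], [0, 0, 0], 1],
  [[0, 0, 0], [0, 0, 0], 1],
])

```text
time_s: 22.05
tcp_pos: [0.6212, 0.1703, 0.0605]
ee_rot: [-0.203, -3.135, 0.004]
force: [-1.5, -5.2, 2.1]
opening: 0.0198
finger_force: 45.0
```

Call:
move_arm([
  [[0, 0, 0], [0, -0.25, 0], 1],
  [[0, 0, 0], [0, -0.3, 0], 1],
  [[0, 0, 0], [0, -0.3, 0], 1],
  [[0, 0, 0], [0, -0.3, 0], 1],
  [[0, 0, 0], [0, -0.3, 0], 1],
])

```text
time_s: 22.68
tcp_pos: [0.6131, 0.1007, 0.0605]
ee_rot: [0.204, 3.131, 0.006]
force: [6.7, 8.2, -3.9]
opening: 0.0197
finger_force: 45.0
```

Call:
move_arm([
  [[0, 0, 0], [0, -0.16, 0], 1],
  [[0, 0, 0], [0, 0, 0], 1],
  [[0, 0, 0], [0, 0, 0], 1],
  [[0, 0, 0], [0, 0, 0], 1],
])

```text
time_s: 23.18
tcp_pos: [0.6123, 0.0932, 0.0605]
ee_rot: [0.204, 3.131, 0.006]
force: [6.9, 8.5, -3.2]
opening: 0.0195
finger_force: 45.0
```

```bash
python3 - <<'E'
from h import *
s=r.read_state();d=s["tcp_pos"]-[.6212,.1703,0];print(s["tcp_pos"],phi(),np.linalg.norm(d[:2]),s["force"],s["opening"])
for n in("scene","side"):
    K,E=cam(n);u=px(K,E,(.655,.087,.015));print(n,u)
K,E=cam("scene");u=px(K,E,(.645,.087,.02)).astype(int)
a=cv2.resize(r.capture("scene")[u[1]-30:u[1]+30,u[0]-40:u[0]+40,::-1],(400,300),interpolation=cv2.INTER_CUBIC);print(u)
K,E=cam("side");v=px(K,E,(.645,.087,.02)).astype(int)
b=cv2.resize(r.capture("side")[v[1]-30:v[1]+30,v[0]-40:v[0]+40,::-1],(400,300),interpolation=cv2.INTER_CUBIC);print(v)
wi=r.capture("wrist")[:,:,::-1]
cv2.imwrite("pics/w6.png",wi)
c=np.zeros((600,800,3),'u1');c[:300]=np.hstack([a,b]);c[300:,200:600]=cv2.resize(wi,(400,300))
cv2.imwrite("pics/m6.png",c)
E
```

```text
[0.6123 0.0932 0.0605] 82.54388051114648 0.07765822879618088 [ 6.9433  8.4766 -3.1889] 0.01951969745566629
scene [278.5966 261.8767]
side [300.2661 213.355 ]
[282 258]
[296 212]
```

View pics/m6.png

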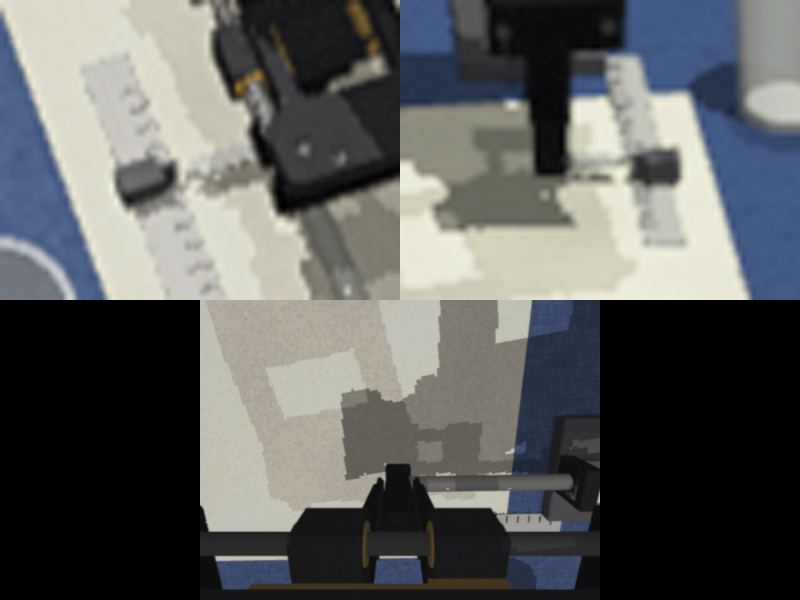

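The pointer and the clip's nib are almost level: in the side half they meet near (632,160), and in the scene half the nib is at (175,172). I have used all ten views, so I'll check this with numbers.

```bash
python3 - <<'E'
from h import *
p=r.read_state()["tcp_pos"];X=np.array([-.1305,-.9914,0]);Y=np.array([.9914,-.1305,0])
t=p+.042*Y;t[2]=.014
for n in("scene","side"):
    K,E=cam(n);print(n,"tip now",px(K,E,t),"tip +5mm",px(K,E,t+.005*X))
    u=px(K,E,(.655,.087,.02));im=r.capture(n);u0,v0=(u-[18,10]).astype(int)
    g=cv2.cvtColor(im[v0:v0+20,u0:u0+36],cv2.COLOR_RGB2GRAY);print(u0,v0);print(g)
K,E=cam("scene");a=[w(K,E,277,262.4,z) for z in(.006,.011,.016)]
K,E=cam("side");a+=[w(K,E,302.4,214,z) for z in(.006,.011,.016)]
for q in a:print(q,"nib ahead of tip",(q-t)@X)
E
```

```text
scene tip now [279.2063 262.1617] tip +5mm [278.4409 260.1835]
260 250
[[217 205 199 199 197 199 200 196 162 164 177 202 217 218 215 213 215 215
  215 207 194 194 195 195 195 195 193 194 195 197 200 166  99 105 148 138]
 [216 206 199 199 198 199 200 199 197 198 200 200 199 217 217 215 215 214
  213 201 193 193 194 195 196 193 195 195 194 195 201 204 110  65 117 142]
 [218 217 193 199 199 198 201 200 198 200 198 182 182 201 217 218 216 214
  213 212 201 192 195 195 195 194 196 196 195 194 199 196  99  39 110 125]
 [217 217 197 198 200 198 200 202 198 187 177 170 195 179 214 218 217 214
  214 215 213 201 192 194 194 194 196 197 195 194 197 159  57  18  86  74]
 [217 218 217 195 199 198 198 201 200 178 168 195 202 199 215 217 215 214
  215 215 216 213 194 192 193 194 195 196 195 197 200 135  36  12  79  64]
 [218 218 218 196 199 199 198 200 201 198 197 200 199 202 214 217 215 214
  216 215 216 216 203 194 193 192 195 197 195 198 202 160  61   7  32  63]
 [216 216 218 212 200 200 199 201 201 199 200 198 182 189 200 216 217 215
  217 217 216 216 215 205 203 193 196 195 190 195 196 185  98
[... 4673 characters left out ...]
5 143 218 234 233 232 231 232]
 [103 104 103 102 102 136 162 183 201 202 202 202 202 211 219 220 220 225
  230 223 181 151 141 116 140 160 159 159 158 206 234 234 233 233 232 232]
 [103 103 137 137 102 162 203 202 201 202 202 201 200 218 230 230 230 230
  231 232 197 154 165 152 174 196 196 195 205 224 233 233 234 234 233 232]]
[0.6567 0.0825 0.006 ] nib ahead of tip 0.0048352142255395575
[0.6578 0.0848 0.011 ] nib ahead of tip 0.002474856565332386
[0.6588 0.087  0.016 ] nib ahead of tip 0.00011449890512515895
[0.6636 0.0974 0.006 ] nib ahead of tip -0.010832391727303173
[0.6615 0.089  0.011 ] nib ahead of tip -0.002187855350599699
[0.6595 0.0805 0.016 ] nib ahead of tip 0.006456681026103541
```

The scene and wrist estimates both put the nib about 2 mm further on, so I pull slightly more.

Call:
move_arm([
  [[0, 0, 0], [0, -0.045, 0], 1],
  [[0, 0, 0], [0, 0, 0], 1],
  [[0, 0, 0], [0, 0, 0], 1],
  [[0, 0, 0], [0, 0, 0], 1],
])

```text
time_s: 23.92
tcp_pos: [0.612, 0.091, 0.0605]
ee_rot: [0.204, 3.131, 0.006]
force: [6.6, 9.0, -4.1]
opening: 0.0192
finger_force: 45.0
```

```bash
python3 - <<'E'
from h import *
p=r.read_state()["tcp_pos"];X=np.array([-.1305,-.9914,0]);Y=np.array([.9914,-.1305,0])
print((p-[.6212,.1703,0])@X)
t=p+.042*Y
K,E=cam("scene")
for z in(.002,.011,.02):
    q=t.copy();q[2]=z;print("scene expected nib edge if aligned",px(K,E,q),px(K,E,q+.003*X))
for u,v,z in((275.7,260.6,.02),(275.7,263,.011),(275.5,265,.002)):
    print((w(K,E,u,v,z)-t)@X,(w(K,E,u,v,z)-t)@Y)
E
```

```text
0.07977682663511028
scene expected nib edge if aligned [278.9256 263.7665] [278.4723 262.5906]
scene expected nib edge if aligned [278.8765 261.9128] [278.4193 260.73  ]
scene expected nib edge if aligned [278.8265 260.0261] [278.3653 258.8363]
0.0009617021252628837 0.006732168670953014
-0.0001439155707546007 0.0072888839133524366
-0.0002868221488823196 0.007973861627065275
```

```bash
python3 -c "
from station import r
print(r.close_job())"
```

```text
the job is handed in; nothing more can be done
None
```

The job is handed in: the pencil is in the tray and both erasers are in the bin. The rod is gripped at 45 N and pulled out 79.8 mm, with its pointer about 1 mm from the clip's edge by the scene camera; no verdict came back.

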